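# Pack the hanging hand fork under the cantilever tray

### The arm

A 6-joint arm with a two-finger parallel gripper is mounted at the origin on the work surface. World frame = base frame: x ahead of the robot, y to its left, z up, the work surface at z = 0. Lengths are in m, angles in rad, forces in N, time in s.
With the tool pointing down it reaches from about 0.3 to 0.775 m from the base axis. Payload 14.6 kg.
Tool frame: the origin (TCP) lies midway between the tips of the shut fingers; the grasp point (between the pads) lies 19 mm behind it; z points along the fingers, y is the line along which they close (so a half turn about z gives the same grasp; the last joint's range is limited). The gripper opens to 94 mm and grips with 3 to 60 N. Pads are 16 mm wide; open, the fingers measure 119 mm over their backs; the gripper's body (75 mm by 177 mm) begins 78 mm behind the grasp point.
Start: joints at [-1.38, 0.3, 1.521, -0, 1.321, -0.067], TCP at [0.14, -0.532, 0.205] pointing down, gripper open.
Joint ranges: [-3.03, 3.03], [-0.79, 2.21], [0.23, 2.52], [-1.04, 4.18], [0, 3.07], [-2.55, 2.55]. Speed limits (rad/s): [2.22, 2.22, 2.57, 3.14, 3.14, 3.14].

### API

Orientations are given as a 3x3 rotation matrix whose columns are the frame's x, y, z axes.
In Python, from rig import bot, camera, get_calibration, nets gives the robot as it stands. The module is installed in compiled form; this text tells all that it offers.
- The arm moves only by the tool move_arm, never from a script. Its argument "moves" is one flat list of numbers, 4 for each row, row after row: the shift along the tool's x, y, z in m, then the turn about the tool's z in rad. A call has 1 to 5 rows; each row shifts and turns the commanded pose from where the row before left it, along the tool's axes as they then stand; what a row does not reach is not made up. A row lasts 1/8 s, in which the tool goes at most 62.5 mm and 10.7 degrees, less where a joint would pass 70% of its speed; a pose out of reach is approached as far as the arm can. A call is refused whole if a number of a shift passes 0.0625 or a number of a turn 0.188, either way. A call with a gripper value outside its range is refused whole. "jaw" is the opening, from -1 (shut) to 1 (fully open), set as the call begins (left out, the last holds). The fingers move at their own pace and stop on an object; "newtons" is the grip in N (left out, the last holds). Time passes only in rows, so rows that do not move let the fingers close. It gives the time, the measured TCP pose, the force, the opening and the grip force at its end, in the units of the state.
- bot.get_obs(): the state, without advancing time (a new reading comes with each control period).
- camera(name): name is "scene" or "side" or "wrist"; returns (picture, depth): 480x640x3 uint8, red, green, blue; 480x640 float32, m along the optical axis (not along the pixel's ray), 0 where there is no reading.
- get_calibration(name): a dict with "camera_matrix" (3x3 intrinsics, pixels), "pose" (4x4, takes a point from camera to world coordinates). Camera axes: x right, y down, z forward; pixel columns grow to the right and rows downward; lengths in m; the calibration is good to about 2 mm. A picture is of the moment at which its call begins: read the wrist's pose just before it. get_calibration takes no time and is no camera call; for the wrist camera it gives the pose at the moment of the call.
- bot.close_job(): hands the job in; it is judged then, once.
Trained networks look in the newest picture that a camera, given by its name, has taken for a name from the list of things; names that differ only in an ending like _2 or _b are one class to them, and where a whole thing is asked for, a point or a joint stands for the part that bears it (a point fixed in the world has none). Each returns a list of dicts, best first, with "conf" (0 to 1); they miss things now and then, are a little off and sometimes report something else, mostly with a low value. They report only what shows in the picture. A call takes as long as a camera call.
- nets.cut_out(camera, target): "pixels" (480x640 bool, what is visible of it) and "bbox" ([centre column, centre row, width, height] in pixels, round what is visible of it).
- nets.tip_of(camera, target): "centre" ([column, row] in pixels: a listed point, or the origin of a listed thing).
The state is a dict: "t": time; "joint_positions": joint angles; "dq": joint speeds; "tau": joint torques, N m; "eef_pos": TCP position; "eef_rot": TCP orientation; "ft_force": force on the tool from outside, world axes, zero at the start; "ft_torque": the same for the moment, N m; "grip_width": opening from 0.0 (shut) to 1.0 (fully open); "grasp_force": force on a finger pad.
Only numpy, scipy, OpenCV 4.12 (cv2) and the standard library are available. Lean on these libraries where they do the work, as an engineer would, in place of code of your own. Each camera call takes 0.05 s, during which the arm holds its last target. There are 200 camera calls.

### The job

Lift the top tray of the metal garden box by its handle and swing it right over to its open side until it stops. Take the hand fork up and off its hook and lay it down flat in the free half of the compartment underneath, without dropping it (a flat tin already fills the other half), then lower the tray back until it is fully home on the box. Keep the little pot in the tray, and do not knock over the things standing around.

Things in the scene. Friction and masses are not known exactly. Their poses are not given: they have to be found in the camera images.
- box: Dark steel garden box, fixed: open-topped base 270 (its x) x 180 (y) x 50 mm high, walls and floor 5 mm, so the compartment is 260 x 170 mm, 45 mm deep. Origin: centre of the underside, on the bench. x runs along the long side, y towards the side the tray opens to.
- box_floor (a point): Centre of the compartment's floor, 5 mm above the bench, box axes. Hidden by the tray, a steel tin (200 x 60 x 38 mm high, 0.6 kg) lies along one long side, centred 50 mm from the middle line, and a flat rubber liner (200 x 60 x 4 mm) along the other. Which side (+y or -y) has the tin varies and is not reported: feel or look. The fork goes on the liner's side; on the tin it blocks the tray.
- tray_arm (a joint): Angle q of the tray's link bars, 0 closed, 2.18 rad open at its stop. The tray stays level; each of its points moves on a 135 mm circle in the box's y-z plane: from its closed place by 0.135*(sin(q-1.047)+0.866) m along +y and 0.135*(cos(q-1.047)-0.5) m up (open: 239 mm to +y, 10 mm down; 67 mm up on the way). Stiff: stays where it is left, needs 2 to 15 N at the handle.
- tray_handle (a point): Centre of the tray's handle: wooden bar 124 mm long (box x), 14 mm thick (y), 18 mm high, on two posts 110 mm apart over the middle of the aluminium tray (270 x 180 x 40 mm). Closed: tray floor 52 to 56 mm above the bench, rim 92, handle centre 138 mm. Space is free under the bar and on both sides. Axes as the box's.
- thumb_pot_rim (a point): Centre of the mouth of a little clay pot, 48 mm across and 42 mm high, standing loose in the tray near one end; it stays there.
- fork_grip (a point): Centre of the hand fork's wooden handle (loose, 100 to 170 g), hanging upright. z runs along the fork up to its loop, x towards the stand's post. Handle 75 mm long (z), 20 wide (y), 16 thick (x). Three steel tines end 127 mm below this point (34 mm wide in y); the loop (5 mm wire in the y-z plane, inside 40 high, 20 wide) tops out 82 mm above it. The hook passes through the loop along x.
- hook_dip (a point): Top of the hook wire at its low point, where the loop hangs, 60 mm in front (-x) of the stand's upright steel post (24 mm wide, 302 mm high, fixed). Axes are the stand's, x towards the post. The 7 mm wire runs out along -x; its tip, 15 mm further out, turns up 17 mm above the dip: raise the fork 20 to 27 mm, then draw it away along -x by 40 mm or more.
- pot_a: Clay pot, 90 mm across, 85 mm high, loose, upright; leave it standing. Origin at the centre of its underside.
- pot_b: Larger clay pot, 110 mm across, 100 mm high, loose, upright; leave it standing. Origin at the centre of its underside.
- spray: White plastic spray bottle with a push button, 72 mm across, 190 mm high, loose, upright; leave it standing. Origin at the centre of its underside.
- twine: Wooden spool, 64 mm across, 67 mm high, loose, upright; leave it standing. Origin at the centre of its underside.

How it is judged:
By the outcome, as a careful person would: the job done as asked, in the order asked, and still so for the second after the job is handed in, with the robot touching nothing.
It also fails if it takes over 72 s, if anything falls off the work surface, if the arm or the gripper's body presses on something with over 40 N, if the wrist force passes 120 N, or if a joint passes its speed limit or range.

## Working session

There is one attempt and no reset: what is moved stays moved. The work goes in short steps, Python scripts to look and compute and a tool call to move; the robot and the scene stay as the last step left them, time stands still between calls to the robot, and variables do not carry over. Pictures are saved under pics/ and viewed, at most 10 in all, crops included, and the job is handed in when it is done.

Besides the shell and the picture viewer there is one more tool, called after "Call:" by a JSON object that holds its "fn" and its "kwargs", one argument or row to a line. move_arm: Moves the arm, as the interface text tells. Its arguments: {"type":"object","properties":{"moves":{"type":"array"},"jaw":{"type":"number"},"newtons":{"type":"number"}},"required":["moves"]}

```bash
mkdir -p pics
cat > h.py <<'E'
import numpy as np, cv2
from rig import bot, camera, get_calibration, nets
def snap(n,f=None):
    c=get_calibration(n); p,d=camera(n)
    if f: cv2.imwrite('pics/'+f,p[:,:,::-1])
    return c,p,d
def w(c,uv,z):
    K=c['camera_matrix'];T=np.array(c['pose'])
    q=np.linalg.inv(K)@[uv[0],uv[1],1]*z
    return T[:3,:3]@q+T[:3,3]
def cloud(c,d,m):
    v,u=np.nonzero(m&(d>0)); z=d[v,u]
    P=np.linalg.inv(c['camera_matrix'])@np.stack([u*z,v*z,z]); T=np.array(c['pose'])
    return (T[:3,:3]@P).T+T[:3,3]
def ray(c,uv):
    T=np.array(c['pose']); r=T[:3,:3]@np.linalg.inv(c['camera_matrix'])@[uv[0],uv[1],1]
    return T[:3,3],r/np.linalg.norm(r)
def tri(rs):
    A=0;b=0
    for o,r in rs:
        M=np.eye(3)-np.outer(r,r);A=A+M;b=b+M@o
    x=np.linalg.solve(A,b); return x,[np.linalg.norm((np.eye(3)-np.outer(r,r))@(x-o)) for o,r in rs]
E
python3 - <<'E'
from h import *
np.set_printoptions(precision=3,suppress=True)
C={}
for n in['scene','side']:
    c,p,d=snap(n,n+'0.png');C[n]=c
    print(n,np.array(c['pose'])[:3,3])
R={}
for t in ['tray_handle','thumb_pot_rim','fork_grip','hook_dip','box','pot_a','pot_b','spray','twine']:
    for n in['scene','side']:
        r=nets.tip_of(n,t)
        print(t,n,[(np.round(a['centre']).tolist(),round(a['conf'],2)) for a in r[:3]])
        if r:R.setdefault(t,[]).append(ray(C[n],r[0]['centre']))
    if len(R.get(t,[]))==2: print('   ',*tri(R[t]))
E
```

```text
scene [1.391 0.713 1.156]
side [-0.023  0.69   0.691]
tray_handle scene [([323.0, 207.0], 0.83)]
tray_handle side [([369.0, 256.0], 0.87)]
    [ 0.541 -0.059  0.132] [np.float64(0.003315062298399078), np.float64(0.0033150622983989654)]
thumb_pot_rim scene [([298.0, 231.0], 0.61)]
thumb_pot_rim side [([460.0, 174.0], 0.73), ([334.0, 256.0], 0.68)]
    [ 0.533 -0.179  0.173] [np.float64(0.16235514141483662), np.float64(0.16235514141483648)]
fork_grip scene [([270.0, 139.0], 0.68), ([324.0, 240.0], 0.6)]
fork_grip side [([337.0, 252.0], 0.64), ([457.0, 204.0], 0.61)]
    [ 0.605 -0.117  0.22 ] [np.float64(0.12541084846517497), np.float64(0.12541084846517483)]
hook_dip scene [([268.0, 120.0], 0.85)]
hook_dip side [([459.0, 174.0], 0.88)]
    [ 0.489 -0.325  0.265] [np.float64(0.0004903804247015094), np.float64(0.0004903804247015784)]
box scene [([320.0, 243.0], 0.79)]
box side [([365.0, 306.0], 0.78)]
    [ 0.546 -0.061 -0.009] [np.float64(0.0028786459087733396), np.float64(0.0028786459087732975)]
pot_a scene [([236.0, 254.0], 0.92), ([340.0, 343.0], 0.87)]
pot_a side [([211.0, 315.0], 0.85), ([335.0, 255.0], 0.84), ([367.0, 252.0], 0.24)]
    [0.83  0.053 0.052] [np.float64(0.16393672660495107), np.float64(0.16393672660495098)]
pot_b scene [([236.0, 254.0], 0.92), ([340.0, 343.0], 0.87)]
pot_b side [([211.0, 315.0], 0.85), ([335.0, 255.0], 0.84), ([367.0, 252.0], 0.24)]
    [0.83  0.053 0.052] [np.float64(0.16393672660495107), np.float64(0.16393672660495098)]
spray scene [([288.0, 310.0], 0.58)]
spray side [([266.0, 280.0], 0.73), ([457.0, 200.0], 0.23)]
    [ 0.788  0.043 -0.004] [np.float64(0.008635516741556921), np.float64(0.008635516741556992)]
twine scene [([471.0, 332.0], 0.67)]
twine side [([187.0, 439.0], 0.6)]
    [ 0.521  0.44  -0.   ] [np.float64(0.0011183834957336687), np.float64(0.0011183834957335756)]
```

View pics/scene0.png

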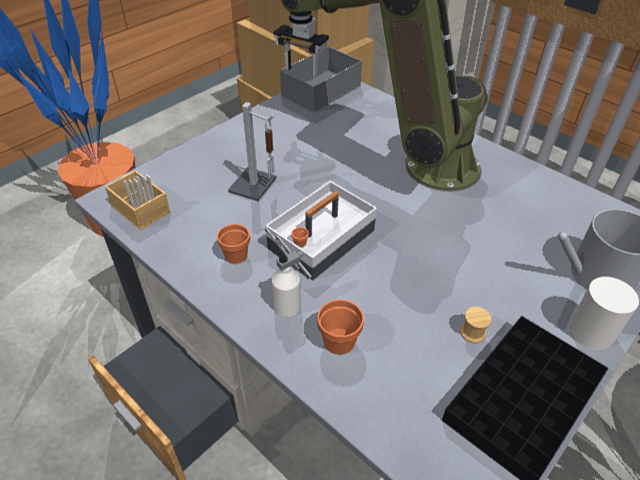

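View pics/side0.png

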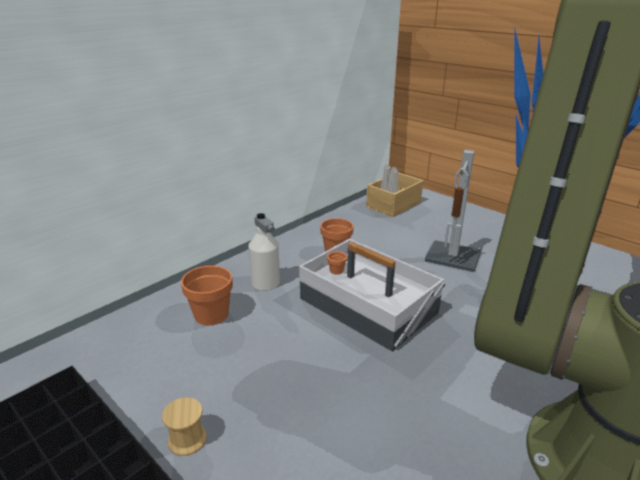

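The scene picture shows the box around (320,225) with handle (323,207) and its free side towards +y (lower right). The link bar at side (420,315) leans back to the right. The fork hangs at scene (269,140) and side (457,204), with the post at scene (250,150).

```bash
cat > m.py <<'E'
from h import *
np.set_printoptions(precision=4,suppress=True)
S={n:snap(n) for n in['scene','side']}
# tray / handle via height slices
X0=np.array([.541,-.06])
pts=[]
for n,(c,p,d) in S.items():
    P=cloud(c,d,np.ones(d.shape,bool)); near=np.linalg.norm(P[:,:2]-X0,axis=1)<.22
    P=P[near];pts.append(P)
    hb=P[(P[:,2]>.131)&(P[:,2]<.16)&(np.linalg.norm(P[:,:2]-X0,axis=1)<.09)]
    if len(hb): (cc,sz,a)=cv2.minAreaRect(hb[:,:2].astype(np.float32)); print(n,'handle',len(hb),cc,sz,a,hb[:,2].max(), np.median(hb[:,2]))
    for lo,hi in((.088,.097),(.04,.05)):
        rm=P[(P[:,2]>lo)&(P[:,2]<hi)]
        if len(rm): print(n,'slice',lo,len(rm),cv2.minAreaRect(rm[:,:2].astype(np.float32)))
for n,(c,p,d) in S.items():
    P=cloud(c,d,np.ones(d.shape,bool)); f=P[(np.linalg.norm(P[:,:2]-[.489,-.325],axis=1)<.15)&(P[:,2]>.03)]
    for z in np.arange(.05,.31,.02):
        s=f[abs(f[:,2]-z)<.01]
        if len(s): 
            k=cv2.kmeans(s[:,:2].astype(np.float32),2,None,(3,50,1e-5),3,cv2.KMEANS_PP_CENTERS) if len(s)>3 else None
            print(n,round(z,2),len(s),k[2].ravel() if k else s[:,:2], np.bincount(k[1].ravel()) if k else '')
A=S['scene'][0];B=S['side'][0]
print('fork',tri([ray(A,nets.tip_of('scene','fork_grip')[0]['centre']),ray(B,(457,204))]))
print('pot rim',tri([ray(A,(298,231)),ray(B,(334,256))]))
print('pa',tri([ray(A,(236,254)),ray(B,(335,255))]),'pb',tri([ray(A,(340,343)),ray(B,(211,315))]))
E
python3 m.py
```

```text
scene handle 260 (0.5425083041191101, -0.05980433523654938) (0.1280551552772522, 0.019319389015436172) 0.7235816717147827 0.1508669106130769 0.14389473699934707
scene slice 0.088 607 ((0.5622386336326599, -0.0732821449637413), (0.21649955213069916, 0.31567803025245667), 89.5685806274414)
scene slice 0.04 275 ((0.5466312766075134, -0.058441415429115295), (0.2763105034828186, 0.18365870416164398), 1.3208987712860107)
side handle 440 (0.535208523273468, -0.059895604848861694) (0.12220030277967453, 0.018817521631717682) 1.3093767166137695 0.14995503997103454 0.14297299421203546
side slice 0.088 948 ((0.534900426864624, -0.061550289392471313), (0.2776660919189453, 0.18554581701755524), 0.42536288499832153)
side slice 0.04 564 ((0.5675724148750305, -0.06870146840810776), (0.2016391009092331, 0.3459054231643677), 89.08116912841797)
scene 0.05 38 [ 0.5236 -0.3857  0.5109 -0.3799] [21 17]
scene 0.07 59 [ 0.4919 -0.3258  0.5173 -0.3823] [18 41]
scene 0.09 71 [ 0.5184 -0.3828  0.4922 -0.3247] [43 28]
scene 0.11 78 [ 0.5168 -0.3838  0.4918 -0.3242] [47 31]
scene 0.13 75 [ 0.5173 -0.3826  0.4919 
[... 935 characters left out ...]
07  0.502  -0.3839] [70 49]
side 0.23 132 [ 0.4829 -0.3223  0.5046 -0.3826] [69 63]
side 0.25 81 [ 0.4993 -0.3847  0.4846 -0.3255] [44 37]
side 0.27 135 [ 0.4843 -0.3269  0.5017 -0.3792] [56 79]
side 0.29 102 [ 0.5037 -0.3831  0.4785 -0.3081] [93  9]
fork (array([ 0.4862, -0.3321,  0.1879]), [np.float64(0.0020964058119239226), np.float64(0.0020964058119238554)])
pot rim (array([ 0.6376, -0.0582,  0.0976]), [np.float64(0.004271108343965802), np.float64(0.004271108343965878)])
pa (array([ 0.7545, -0.1949, -0.0057]), [np.float64(0.005326148055385943), np.float64(0.005326148055386092)]) pb (array([ 0.7729,  0.216 , -0.0035]), [np.float64(0.002781846431450701), np.float64(0.0027818464314505894)])
```

Run:
```python
from h import *
np.set_printoptions(precision=4,suppress=True)
o=bot.get_obs();print(o['t'],o['eef_pos'],o['eef_rot'],o['grip_width'],o['ft_force'])
c=get_calibration('wrist');T=np.array(c['pose']);R=o['eef_rot'];print('cam in tool',R.T@(T[:3,3]-o['eef_pos']),R.T@T[:3,:3])
```

```text
1.15 [ 0.1402 -0.5318  0.2054] [[ 0.9669  0.255  -0.    ]
 [ 0.255  -0.9669  0.    ]
 [-0.     -0.     -1.    ]] 1.0011603397827251 [ 0.3038  0.364  -0.0218]
cam in tool [ 0.073  -0.0011 -0.1796] [[-0.     -0.9689 -0.2475]
 [ 1.      0.     -0.0002]
 [ 0.0002 -0.2475  0.9689]]
```

Run:
```python
import cv2
a=cv2.imread('pics/scene0.png')[90:215,215:315];b=cv2.imread('pics/side0.png')[140:280,400:510]
a=cv2.resize(a,(440,550),interpolation=cv2.INTER_CUBIC);b=cv2.resize(b,(360,550),interpolation=cv2.INTER_CUBIC)
cv2.imwrite('pics/crop1.png',cv2.hconcat([a,b[:, :360]]))
```

```text
(no output)
```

View pics/crop1.png

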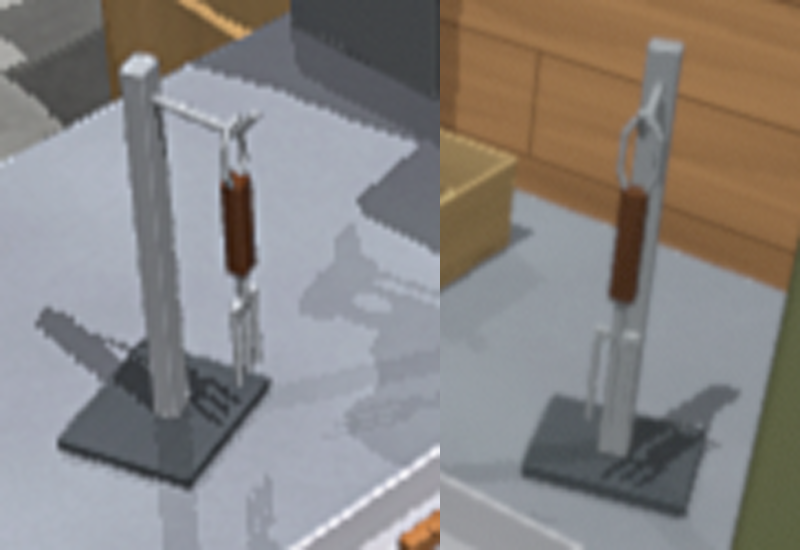

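The crop shows the hook running out to +y from the post at crop (150,90)→(245,125), with the fork's loop over it and the handle face-on along the post line. Going to the handle now.

Call:
{"fn": "move_arm", "kwargs": {
  "moves": [0,0,-0.052,0.08,0,0,-0.052,0.08,0,0,-0.051,0.08],
  "jaw": 1
}}

```text
t: 1.52
eef_pos: [0.1402, -0.5316, 0.3623]
eef_rot: [[1.0, 0.015, 0.0], [0.015, -1.0, -0.0], [0.0, 0.0, -1.0]]
ft_force: [1.0, 0.7, -0.7]
grip_width: 1.002
grasp_force: 0.0
```

Call:
{"fn": "move_arm", "kwargs": {
  "moves": [0.034,-0.0387,0,0,0.034,-0.0387,0,0,0.034,-0.0387,0,0,0.034,-0.0387,0,0,0.034,-0.0387,0,0]
}}

```text
t: 2.15
eef_pos: [0.3075, -0.3339, 0.3606]
eef_rot: [[1.0, 0.018, 0.0], [0.018, -1.0, -0.0], [0.0, 0.0, -1.0]]
ft_force: [0.4, -0.2, 0.6]
grip_width: 0.998
grasp_force: 0.0
```

Call:
{"fn": "move_arm", "kwargs": {
  "moves": [0.034,-0.0387,0,0,0.034,-0.0387,0,0,0.034,-0.0387,0,0,0.034,-0.0387,0,0,0.034,-0.0387,0,0]
}}

```text
t: 2.78
eef_pos: [0.4741, -0.1373, 0.3606]
eef_rot: [[1.0, 0.018, 0.0], [0.018, -1.0, -0.0], [0.0, 0.0, -1.0]]
ft_force: [-0.3, -1.0, -0.3]
grip_width: 1.0
grasp_force: 0.0
```

Call:
{"fn": "move_arm", "kwargs": {
  "moves": [0.034,-0.0387,0,0,0.034,-0.0387,0,0,0,0,0.04,0,0,0,0.04,0,0,0,0,0]
}}

```text
t: 3.4
eef_pos: [0.539, -0.06, 0.2784]
eef_rot: [[1.0, 0.018, -0.005], [0.018, -1.0, 0.001], [-0.005, -0.001, -1.0]]
ft_force: [-0.1, -0.5, 1.1]
grip_width: 0.999
grasp_force: 0.0
```

Run:
```python
from h import *
np.set_printoptions(precision=4,suppress=True)
o=bot.get_obs();print(o['t'],o['eef_pos'],np.arctan2(o['eef_rot'][1,0],o['eef_rot'][0,0]))
c,p,d=snap('wrist','w1.png')
P=cloud(c,d,np.ones(d.shape,bool))
hb=P[(P[:,2]>.125)&(P[:,2]<.16)&(np.linalg.norm(P[:,:2]-[.54,-.06],axis=1)<.1)]
print(len(hb),cv2.minAreaRect(hb[:,:2].astype(np.float32)),np.percentile(hb[:,2],[50,90]))
rm=P[(P[:,2]>.085)&(P[:,2]<.1)];print(cv2.minAreaRect(rm[:,:2].astype(np.float32)),rm.min(0),rm.max(0))
```

```text
3.4 [ 0.539  -0.06    0.2784] 0.017927832144434944
2593 ((0.540492594242096, -0.06026822701096535), (0.12311703711748123, 0.013997811824083328), 0.38476771116256714) [0.1472 0.1482]
((0.5531662702560425, -0.12481501698493958), (0.3069232106208801, 0.36655864119529724), 13.485492706298828) [ 0.3986 -0.3315  0.085 ] [0.7219 0.0308 0.1   ]
```

View pics/w1.png

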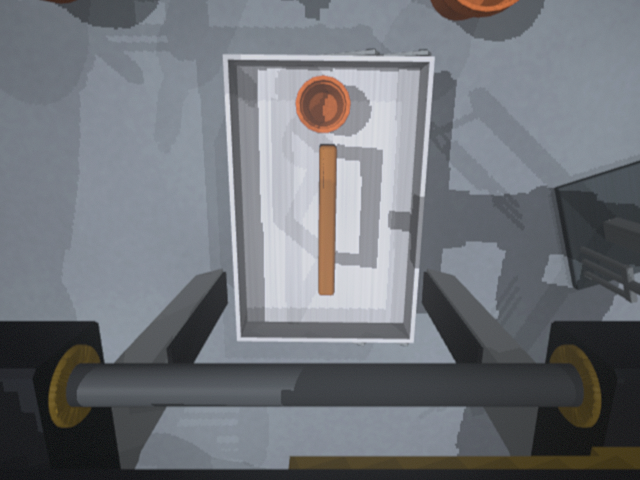

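The wrist view shows the bar along image (327,145)-(327,295), centred between the fingers, with the small pot at (322,104). Measured: bar centre (0.5405,-0.060), top at 0.1475, as stated. Descending to grip it.

Call:
{"fn": "move_arm", "kwargs": {
  "moves": [0.001,0,0.053,0.01,0,0,0.053,0,0,0,0.043,0,0,0,0.01,0]
}}

```text
t: 3.95
eef_pos: [0.541, -0.0604, 0.1213]
eef_rot: [[1.0, 0.007, -0.001], [0.007, -1.0, 0.0], [-0.001, -0.0, -1.0]]
ft_force: [-0.1, 0.3, 1.3]
grip_width: 0.996
grasp_force: 0.0
```

Call:
{"fn": "move_arm", "kwargs": {
  "moves": [0,0,0,0,0,0,0,0,0,0,0,0,0,0,0,0,0,0,0,0],
  "jaw": -1,
  "newtons": 30
}}

```text
t: 4.58
eef_pos: [0.541, -0.0602, 0.1217]
eef_rot: [[1.0, 0.008, 0.0], [0.008, -1.0, -0.0], [0.0, 0.0, -1.0]]
ft_force: [0.6, -0.0, -0.2]
grip_width: 0.5
grasp_force: 0.0
```

Run:
```python
import numpy as np
q=np.linspace(0,2.18,25);y=.135*(np.sin(q-1.047)+.866);z=.135*(np.cos(q-1.047)-.5)
for a,b in zip(np.diff(y),np.diff(z)):print(f"0, {-a:.4f}, {-b:.4f}, 0,")
```

```text
0, -0.0066, -0.0103, 0,
0, -0.0075, -0.0097, 0,
0, -0.0084, -0.0090, 0,
0, -0.0091, -0.0082, 0,
0, -0.0098, -0.0073, 0,
0, -0.0105, -0.0064, 0,
0, -0.0110, -0.0054, 0,
0, -0.0114, -0.0044, 0,
0, -0.0118, -0.0033, 0,
0, -0.0121, -0.0022, 0,
0, -0.0122, -0.0011, 0,
0, -0.0123, -0.0000, 0,
0, -0.0122, 0.0011, 0,
0, -0.0121, 0.0022, 0,
0, -0.0118, 0.0033, 0,
0, -0.0115, 0.0043, 0,
0, -0.0110, 0.0054, 0,
0, -0.0105, 0.0063, 0,
0, -0.0099, 0.0073, 0,
0, -0.0092, 0.0081, 0,
0, -0.0084, 0.0089, 0,
0, -0.0076, 0.0096, 0,
0, -0.0067, 0.0103, 0,
0, -0.0057, 0.0109, 0,
```

Call:
{"fn": "move_arm", "kwargs": {
  "moves": [0,0,0,0,0,0,0,0,0,0,0,0,0,0,0,0,0,0,0,0]
}}

```text
t: 5.2
eef_pos: [0.541, -0.0614, 0.1217]
eef_rot: [[1.0, 0.007, 0.0], [0.007, -1.0, -0.002], [0.0, 0.002, -1.0]]
ft_force: [-0.5, -8.6, 0.5]
grip_width: 0.146
grasp_force: 30.0
```

Call:
{"fn": "move_arm", "kwargs": {
  "moves": [0,0,0,0,0,-0.0066,-0.0103,0,0,-0.0075,-0.0097,0,0,-0.0084,-0.009,0]
}}

```text
t: 5.7
eef_pos: [0.5407, -0.039, 0.1505]
eef_rot: [[1.0, 0.007, -0.0], [0.007, -1.0, -0.002], [-0.0, 0.002, -1.0]]
ft_force: [1.7, -10.1, -4.0]
grip_width: 0.145
grasp_force: 30.0
```

Call:
{"fn": "move_arm", "kwargs": {
  "moves": [0,-0.0091,-0.0082,0,0,-0.0098,-0.0073,0,0,-0.0105,-0.0064,0,0,-0.011,-0.0054,0,0,-0.0114,-0.0044,0]
}}

```text
t: 6.32
eef_pos: [0.5403, 0.0132, 0.1822]
eef_rot: [[1.0, 0.007, -0.0], [0.007, -1.0, -0.002], [-0.0, 0.002, -1.0]]
ft_force: [1.4, -7.5, -4.0]
grip_width: 0.15
grasp_force: 30.0
```

Call:
{"fn": "move_arm", "kwargs": {
  "moves": [0,-0.0118,-0.0033,0,0,-0.0121,-0.0022,0,0,-0.0122,-0.0011,0,0,-0.0123,0,0,0,-0.0122,0.0011,0]
}}

```text
t: 6.95
eef_pos: [0.5398, 0.0742, 0.1876]
eef_rot: [[1.0, 0.007, -0.0], [0.007, -1.0, -0.001], [-0.0, 0.001, -1.0]]
ft_force: [0.9, -5.7, -3.5]
grip_width: 0.149
grasp_force: 30.0
```

Call:
{"fn": "move_arm", "kwargs": {
  "moves": [0,-0.0121,0.0022,0,0,-0.0118,0.0033,0,0,-0.0115,0.0043,0,0,-0.011,0.0054,0,0,-0.0105,0.0063,0]
}}

```text
t: 7.58
eef_pos: [0.5394, 0.1311, 0.1657]
eef_rot: [[1.0, 0.007, -0.0], [0.007, -1.0, -0.002], [-0.0, 0.002, -1.0]]
ft_force: [2.1, -7.4, -3.8]
grip_width: 0.146
grasp_force: 30.0
```

Call:
{"fn": "move_arm", "kwargs": {
  "moves": [0,-0.0099,0.0073,0,0,-0.0092,0.0081,0,0,-0.0084,0.0089,0,0,-0.0076,0.0096,0,0,-0.0067,0.0103,0]
}}

```text
t: 8.2
eef_pos: [0.5391, 0.1724, 0.1212]
eef_rot: [[1.0, 0.007, -0.0], [0.007, -1.0, -0.002], [-0.001, 0.002, -1.0]]
ft_force: [2.6, -10.9, -3.8]
grip_width: 0.141
grasp_force: 30.0
```

Call:
{"fn": "move_arm", "kwargs": {
  "moves": [0,-0.0057,0.0109,0,0,0,0,0]
}}

```text
t: 8.45
eef_pos: [0.5391, 0.1776, 0.1105]
eef_rot: [[1.0, 0.008, -0.001], [0.008, -1.0, -0.003], [-0.001, 0.003, -1.0]]
ft_force: [2.5, -10.8, -2.9]
grip_width: 0.145
grasp_force: 30.0
```

Call:
{"fn": "move_arm", "kwargs": {
  "moves": [0,-0.001,0.0025,0,0,-0.001,0.0025,0,0,0,0,0]
}}

```text
t: 8.82
eef_pos: [0.5403, 0.178, 0.1093]
eef_rot: [[1.0, 0.007, 0.003], [0.007, -1.0, -0.005], [0.003, 0.005, -1.0]]
ft_force: [-9.6, -28.0, 32.8]
grip_width: 0.144
grasp_force: 30.0
```

The stop is reached (33 N reaction). Easing off, releasing and rising.

Call:
{"fn": "move_arm", "kwargs": {
  "moves": [0,0.0015,-0.004,0,0,0,0,0],
  "jaw": 0.2
}}

```text
t: 9.07
eef_pos: [0.5391, 0.1796, 0.1102]
eef_rot: [[1.0, 0.008, 0.0], [0.008, -1.0, 0.0], [0.0, -0.0, -1.0]]
ft_force: [0.8, 0.8, 0.6]
grip_width: 0.324
grasp_force: 0.0
```

Call:
{"fn": "move_arm", "kwargs": {
  "moves": [0,0,0,0,0,0,0,0,0,0,-0.01,0,0,0,-0.05,0,0,0,-0.06,0]
}}

```text
t: 9.7
eef_pos: [0.5385, 0.1795, 0.2315]
eef_rot: [[1.0, 0.008, -0.001], [0.008, -1.0, -0.0], [-0.001, 0.0, -1.0]]
ft_force: [1.0, 0.6, -1.0]
grip_width: 0.6
grasp_force: 0.0
```

Call:
{"fn": "move_arm", "kwargs": {
  "moves": [0,0.04,-0.04,0,0,0.04,-0.04,0,0,0.05,-0.03,0,0,0.05,-0.02,0,0,0,0,0]
}}

```text
t: 10.32
eef_pos: [0.5405, -0.003, 0.3622]
eef_rot: [[1.0, 0.004, 0.003], [0.004, -1.0, -0.0], [0.003, 0.0, -1.0]]
ft_force: [-0.0, 0.0, -0.3]
grip_width: 0.604
grasp_force: 0.0
```

Run:
```python
from h import *
np.set_printoptions(precision=4,suppress=True)
o=bot.get_obs();print(o['t'],o['eef_pos'],o['ft_force'])
c,p,d=snap('wrist','w2.png')
P=cloud(c,d,np.ones(d.shape,bool))
for y in np.arange(-.17,.2,.01):
    s=P[(abs(P[:,1]-y)<.004)&(abs(P[:,0]-.54)<.08)]
    print(round(y,2),len(s),np.round(np.percentile(s[:,2],[20,50,80]),3) if len(s) else '')
```

```text
10.325 [ 0.5405 -0.003   0.3622] [-0.0214  0.0009 -0.2809]
-0.17 679 [-0.     0.001  0.001]
-0.16 0 
-0.15 462 [0.05  0.05  0.051]
-0.14 375 [0.042 0.043 0.044]
-0.13 810 [0.043 0.044 0.044]
-0.12 800 [0.043 0.043 0.044]
-0.11 804 [0.043 0.044 0.044]
-0.1 806 [0.043 0.044 0.044]
-0.09 807 [0.043 0.043 0.044]
-0.08 1289 [0.006 0.026 0.043]
-0.07 1140 [0.005 0.006 0.463]
-0.06 1169 [0.005 0.006 0.477]
-0.05 6119 [0.472 0.484 0.484]
-0.04 9362 [0.436 0.483 0.485]
-0.03 12933 [0.424 0.475 0.484]
-0.02 3788 [0.473 0.477 0.488]
-0.01 3822 [0.472 0.477 0.488]
0.0 3759 [0.473 0.477 0.488]
0.01 3798 [0.473 0.477 0.488]
0.02 3755 [0.472 0.477 0.488]
0.03 14866 [0.427 0.475 0.484]
0.04 8596 [0.469 0.483 0.484]
0.05 3772 [0.467 0.483 0.484]
0.06 1496 [0.    0.473 0.477]
0.07 2465 [0.001 0.462 0.465]
0.08 676 [-0.     0.001  0.001]
0.09 1977 [0.001 0.058 0.081]
0.1 417 [0.045 0.046 0.047]
0.11 812 [0.046 0.046 0.047]
0.12 803 [0.045 0.046 0.047]
0.13 823 [0.045 0.046 0.047]
0.14 821 [0.045 0.046 0.047]
0.15 817 [0.045 0.046 0.047]
0.16 814 [0.046 0.046 0.047]
0.17 2275 [0.046 0.093 0.132]
0.18 1629 [0.046 0.136 0.137]
0.19 660 [0.045 0.046 0.048]
```

View pics/w2.png

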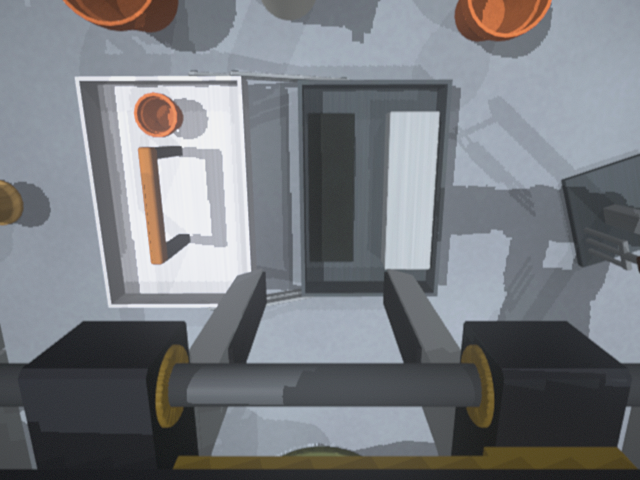

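The wrist view shows the tray open at left (pot still in it at (158,115)), the white tin at (412,190) on the -y side (top 0.043), and the dark liner at (330,190) on the +y side. So the fork goes to y ≈ -0.012. Going to look at the fork.

Call:
{"fn": "move_arm", "kwargs": {
  "moves": [-0.0142,0.0534,0,0,-0.0142,0.0534,0,0,-0.0142,0.0534,0,0,-0.0142,0.0534,0,0,-0.0142,0.0534,0,0],
  "jaw": 0.2
}}

```text
t: 11.0
eef_pos: [0.4713, -0.2683, 0.3597]
eef_rot: [[1.0, 0.009, -0.0], [0.009, -1.0, 0.001], [-0.0, -0.001, -1.0]]
ft_force: [0.1, -0.4, 0.2]
grip_width: 0.6
grasp_force: 0.0
```

Call:
{"fn": "move_arm", "kwargs": {
  "moves": [0,0,0,-0.18,0,0,0,-0.18,0,0,0,-0.18,0,0,0,-0.18,0,0,0,-0.18]
}}

```text
t: 11.62
eef_pos: [0.4721, -0.2666, 0.3596]
eef_rot: [[0.61, 0.793, -0.001], [0.793, -0.61, 0.001], [0.0, -0.001, -1.0]]
ft_force: [0.8, 0.7, -0.4]
grip_width: 0.602
grasp_force: 0.0
```

Call:
{"fn": "move_arm", "kwargs": {
  "moves": [0,0,0,-0.18,0,0,0,-0.18,0,0,0,-0.18,0,0,0,-0.18,0,0,0,-0.18]
}}

```text
t: 12.25
eef_pos: [0.472, -0.2666, 0.3596]
eef_rot: [[-0.242, 0.97, -0.001], [0.97, 0.242, 0.001], [0.001, -0.001, -1.0]]
ft_force: [1.0, -0.3, -0.4]
grip_width: 0.601
grasp_force: 0.0
```

Call:
{"fn": "move_arm", "kwargs": {
  "moves": [0,0,0,-0.07,0,0,0,0]
}}

```text
t: 12.5
eef_pos: [0.4719, -0.2669, 0.3597]
eef_rot: [[-0.303, 0.953, -0.001], [0.953, 0.303, 0.001], [0.001, -0.0, -1.0]]
ft_force: [-0.0, 0.1, 0.3]
grip_width: 0.601
grasp_force: 0.0
```

```bash
cat > f.py <<'E'
from h import *
import sys
np.set_printoptions(precision=4,suppress=True)
o=bot.get_obs();print(o['t'],o['eef_pos'],'yaw',np.arctan2(o['eef_rot'][1,0],o['eef_rot'][0,0]))
c,p,d=snap('wrist',sys.argv[1])
for t in('fork_grip','hook_dip'):
    for r in nets.tip_of('wrist',t)[:2]:
        u,v=r['centre']; z=d[int(v),int(u)]; print(t,r['centre'],r['conf'],w(c,(u,v),z))
P=cloud(c,d,np.ones(d.shape,bool))
P=P[(np.linalg.norm(P[:,:2]-[.49,-.34],axis=1)<.09)&(P[:,2]>.05)]
for z in np.arange(.12,.31,.01):
    s=P[abs(P[:,2]-z)<.005]
    g=s[s[:,1]>-.36]; k=s[s[:,1]<=-.36]
    print(round(z,2),len(g),g[:,:2].min(0) if len(g) else'',g[:,:2].max(0) if len(g) else '',np.r_[k[:,:2].min(0),k[:,:2].max(0)] if len(k) else '')
E
python3 f.py w3.png
```

```text
12.5 [ 0.4719 -0.2669  0.3597] yaw 1.8786082772588457
fork_grip [321.0, 282.0] 0.98 [ 0.4866 -0.3184  0.2108]
hook_dip [317.8, 319.2] 0.87 [ 0.4864 -0.3237  0.273 ]
0.12 38 [ 0.4729 -0.3291] [ 0.5032 -0.3177] [ 0.4974 -0.3857  0.5186 -0.3763]
0.13 117 [ 0.4722 -0.3341] [ 0.505  -0.3178] [ 0.4972 -0.3852  0.5185 -0.3762]
0.14 74 [ 0.4726 -0.3321] [ 0.5041 -0.3174] [ 0.4976 -0.3846  0.5184 -0.3765]
0.15 5 [ 0.4862 -0.3223] [ 0.4902 -0.3213] [ 0.4977 -0.3843  0.5159 -0.3774]
0.16 30 [ 0.4779 -0.3229] [ 0.4964 -0.3157] [ 0.5166 -0.3773  0.5189 -0.3768]
0.17 71 [ 0.4777 -0.3242] [ 0.4962 -0.3157] [ 0.4973 -0.3844  0.5198 -0.3765]
0.18 69 [ 0.4778 -0.3234] [ 0.4959 -0.3158] [ 0.4974 -0.386   0.52   -0.3763]
0.19 76 [ 0.4779 -0.3228] [ 0.4958 -0.3158] [ 0.4973 -0.3853  0.5196 -0.3762]
0.2 83 [ 0.4777 -0.3243] [ 0.4955 -0.3155] [ 0.4973 -0.385   0.5189 -0.3764]
0.21 89 [ 0.4778 -0.3232] [ 0.4967 -0.3156] [ 0.4972 -0.3862  0.52   -0.3764]
0.22 101 [ 0.4778 -0.3246] [ 0.4963 -0.3156] [ 0.4973 -0.3855  0.5198 -0.3763]
0.23 381 [ 0.4777 -0.3348] [ 0.4989 -0.3154] [ 0.4974 -0.3856  0.5194 -0.3763]
0.24 87 [ 0.4745 -0.3303] [ 0.5026 -0.3189] 
0.25 63 [ 0.4746 -0.3297] [ 0.5025 -0.3183] 
0.26 75 [ 0.4746 -0.3298] [ 0.5029 -0.3185] 
0.27 369 [ 0.4746 -0.3564] [ 0.503  -0.3188] 
0.28 325 [ 0.4796 -0.3551] [ 0.5021 -0.3061] 
0.29 88 [ 0.4798 -0.3135] [ 0.4866 -0.3056] [ 0.4972 -0.3859  0.52   -0.3762]
0.3 0   [ 0.4972 -0.3994  0.5244 -0.376 ]
```

View pics/w3.png

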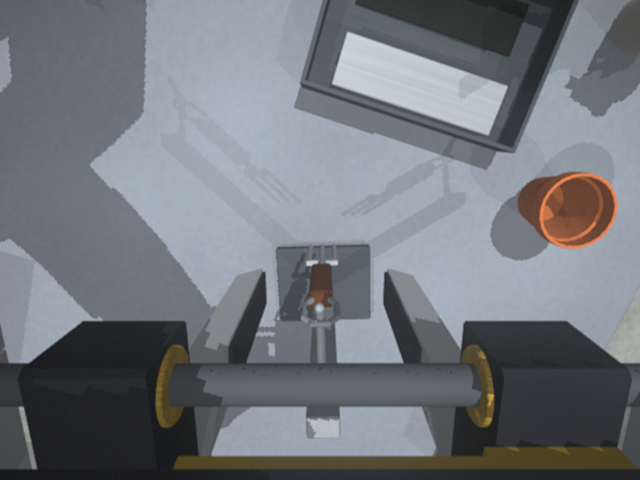

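The view shows the fork's handle at (320,282) and the hook at (318,318), centred between the fingers, with the stand's base square to the image. Fork axis is (0.489,-0.324) and the handle top 0.231; I take it by its top 18 mm.

Call:
{"fn": "move_arm", "kwargs": {
  "moves": [-0.03,-0.0007,0,0,-0.03,-0.0006,0,0,0,0,0.05,0,0,0,0.05,0,0,0,0.04,0]
}}

```text
t: 13.28
eef_pos: [0.4881, -0.3251, 0.2179]
eef_rot: [[-0.301, 0.954, -0.001], [0.954, 0.301, 0.001], [0.001, -0.001, -1.0]]
ft_force: [-0.2, -1.2, -0.3]
grip_width: 0.601
grasp_force: 0.0
```

Call:
{"fn": "move_arm", "kwargs": {
  "moves": [0,0,0.007,0,0,0,0,0,0,0,0,0,0,0,0,0,0,0,0,0],
  "jaw": -1,
  "newtons": 20
}}

```text
t: 13.9
eef_pos: [0.4888, -0.3259, 0.2146]
eef_rot: [[-0.302, 0.953, 0.002], [0.953, 0.302, -0.002], [-0.002, 0.001, -1.0]]
ft_force: [-1.9, 0.4, 6.1]
grip_width: 0.31
grasp_force: 20.0
```

The opening of 0.31 (29 mm) means the fingers meet the 30 mm wide loop, not the handle. I'll regrip deliberately on the loop, with the tips higher.

Call:
{"fn": "move_arm", "kwargs": {
  "moves": [0,0,0,0,0,0,0,0,0,0,-0.015,0,0,0,-0.015,0,0,0,0,0],
  "jaw": -0.1
}}

```text
t: 14.52
eef_pos: [0.4888, -0.3259, 0.245]
eef_rot: [[-0.302, 0.953, 0.002], [0.953, 0.302, -0.002], [-0.002, 0.002, -1.0]]
ft_force: [0.2, -1.0, -0.4]
grip_width: 0.447
grasp_force: 0.0
```

```bash
python3 f.py w4.png
```

```text
14.525 [ 0.4888 -0.3259  0.245 ] yaw 1.8778204843963442
fork_grip [321.5, 259.0] 0.84 [ 0.4862 -0.3179  0.224 ]
hook_dip [317.0, 308.4] 0.82 [ 0.4863 -0.3231  0.2742]
0.12 60 [ 0.4718 -0.3303] [ 0.5031 -0.318 ] [ 0.4975 -0.3847  0.5198 -0.3765]
0.13 181 [ 0.4714 -0.3335] [ 0.5043 -0.3177] [ 0.4972 -0.3857  0.519  -0.3765]
0.14 90 [ 0.4726 -0.3336] [ 0.5031 -0.3182] [ 0.4974 -0.3849  0.5197 -0.3765]
0.15 0   [ 0.5145 -0.3773  0.5152 -0.377 ]
0.16 53 [ 0.4774 -0.3238] [ 0.4962 -0.316 ] [ 0.4976 -0.3846  0.5193 -0.3772]
0.17 107 [ 0.4775 -0.3232] [ 0.496  -0.3158] [ 0.4973 -0.3861  0.5198 -0.3764]
0.18 123 [ 0.4776 -0.3242] [ 0.4964 -0.3156] [ 0.4973 -0.3858  0.5201 -0.3762]
0.19 136 [ 0.4777 -0.3234] [ 0.4967 -0.3156] [ 0.4973 -0.3861  0.5198 -0.3764]
0.2 155 [ 0.4779 -0.3243] [ 0.4966 -0.3155] [ 0.4973 -0.386   0.5199 -0.3763]
0.21 172 [ 0.4781 -0.3237] [ 0.4967 -0.3154] [ 0.4973 -0.3853  0.5199 -0.376 ]
0.22 202 [ 0.4781 -0.3239] [ 0.497  -0.3153] [ 0.4975 -0.3844  0.519  -0.3762]
0.23 822 [ 0.4783 -0.3346] [ 0.5    -0.3153] 
0.24 233 [ 0.466  -0.3297] [ 0.5097 -0.3086] 
0.25 563 [ 0.4561 -0.3384] [ 0.5176 -0.3057] [ 0.4978 -0.3849  0.502  -0.3829]
0.26 838 [ 0.4556 -0.3382] [ 0.5187 -0.3053] [ 0.4971 -0.3868  0.5199 -0.3756]
0.27 1812 [ 0.4557 -0.3473] [ 0.5188 -0.3052] [ 0.4972 -0.3865  0.52   -0.3755]
0.28 1658 [ 0.4555 -0.3458] [ 0.5186 -0.3051] [ 0.4971 -0.3865  0.52   -0.3625]
0.29 1421 [ 0.4553 -0.3387] [ 0.519  -0.3049] [ 0.4976 -0.3845  0.5191 -0.3756]
0.3 1354 [ 0.4553 -0.3381] [ 0.519  -0.3046]
```

View pics/w4.png

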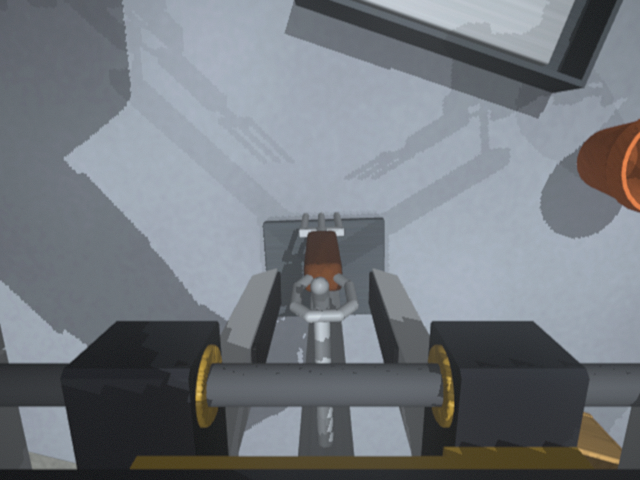

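The loop (297–355, 275–320) lies between the fingers, its sides straight at mid-height, and the hook runs clear between them. Gripping it there.

Call:
{"fn": "move_arm", "kwargs": {
  "moves": [0.001,0,0.003,0,0,0,0,0,0,0,0,0,0,0,0,0],
  "jaw": -1,
  "newtons": 25
}}

```text
t: 15.18
eef_pos: [0.4881, -0.3246, 0.2399]
eef_rot: [[-0.302, 0.953, -0.0], [0.953, 0.302, 0.0], [0.0, -0.0, -1.0]]
ft_force: [-0.2, -0.2, -1.5]
grip_width: 0.311
grasp_force: 25.0
```

Call:
{"fn": "move_arm", "kwargs": {
  "moves": [0,0,-0.006,0,0,0,-0.006,0,0,0,-0.006,0,0,0,-0.005,0,0,0,0,0]
}}

```text
t: 15.8
eef_pos: [0.4882, -0.3247, 0.2635]
eef_rot: [[-0.302, 0.953, 0.001], [0.953, 0.302, -0.0], [-0.001, 0.0, -1.0]]
ft_force: [0.2, 0.5, -2.4]
grip_width: 0.309
grasp_force: 25.0
```

```bash
python3 f.py w5.png
```

```text
15.8 [ 0.4882 -0.3247  0.2635] yaw 1.8778351968267755
fork_grip [325.8, 267.1] 0.58 [ 0.4843 -0.3059  0.2867]
hook_dip [318.6, 296.4] 0.71 [ 0.4871 -0.3254  0.2715]
0.12 56 [ 0.4728 -0.3305] [ 0.5048 -0.3187] 
0.13 57 [ 0.4731 -0.3297] [ 0.504  -0.3187] 
0.14 61 [ 0.4729 -0.3305] [ 0.5039 -0.3185] [ 0.4972 -0.3857  0.5199 -0.3766]
0.15 68 [ 0.4732 -0.3295] [ 0.503 -0.318] [ 0.4974 -0.3848  0.5197 -0.3763]
0.16 239 [ 0.4726 -0.3336] [ 0.5056 -0.3179] [ 0.4973 -0.3857  0.5193 -0.3762]
0.17 12 [ 0.4859 -0.3232] [ 0.4908 -0.3215] [ 0.4974 -0.3847  0.5198 -0.376 ]
0.18 6 [ 0.4818 -0.3204] [ 0.4954 -0.3167] [ 0.4979 -0.3833  0.5173 -0.3763]
0.19 113 [ 0.4783 -0.3246] [ 0.497 -0.316] [ 0.5191 -0.3772  0.5191 -0.3772]
0.2 121 [ 0.4783 -0.3237] [ 0.4973 -0.3159] [ 0.4973 -0.3862  0.52   -0.3762]
0.21 141 [ 0.4785 -0.3244] [ 0.4969 -0.3159] [ 0.4973 -0.3859  0.5197 -0.3761]
0.22 158 [ 0.4785 -0.324 ] [ 0.4971 -0.3157] [ 0.4972 -0.3865  0.5196 -0.3761]
0.23 185 [ 0.4786 -0.3244] [ 0.4973 -0.3156] [ 0.4972 -0.3859  0.5198 -0.3759]
0.24 198 [ 0.4787 -0.3242] [ 0.4975 -0.3157] 
0.25 218 [ 0.4787 -0.3346] [ 0.5    -0.3156] 
0.26 660 [ 0.4687 -0.3348] [ 0.5045 -0.309 ] 
0.27 1090 [ 0.4615 -0.3552] [ 0.5116 -0.3061] [ 0.4972 -0.3861  0.5199 -0.3763]
0.28 1198 [ 0.4612 -0.3559] [ 0.5118 -0.3062] [ 0.4971 -0.3864  0.52   -0.3737]
0.29 1250 [ 0.4612 -0.3353] [ 0.512  -0.3054] [ 0.497  -0.387   0.5201 -0.3755]
0.3 1584 [ 0.461  -0.3354] [ 0.5122 -0.306 ] [ 0.4971 -0.3858  0.5199 -0.3754]
```

Fork raised 24 mm, upright and firmly held. Drawing away from the post.

Call:
{"fn": "move_arm", "kwargs": {
  "moves": [0.012,0,0,0,0.015,0,0,0,0.015,0,0,0,0.015,0,0,0,0.015,0,0,0]
}}

```text
t: 16.58
eef_pos: [0.466, -0.2549, 0.2632]
eef_rot: [[-0.302, 0.953, 0.0], [0.953, 0.302, -0.0], [-0.0, 0.0, -1.0]]
ft_force: [-1.1, -0.2, -2.5]
grip_width: 0.312
grasp_force: 25.0
```

```bash
cat > g.py <<'E'
from h import *
import sys
np.set_printoptions(precision=4,suppress=True)
o=bot.get_obs();e=np.array(o['eef_pos']);R=np.array(o['eef_rot']);print(o['t'],e,'yaw',np.arctan2(R[1,0],R[0,0]),o['ft_force'],o['grip_width'])
c,p,d=snap('wrist',sys.argv[1])
P=(cloud(c,d,np.ones(d.shape,bool))-e)@R
P=P[(abs(P[:,1])<.035)&(abs(P[:,0])<.2)&(P[:,2]<e[2]-.003)&(P[:,2]>-.015)]
if len(sys.argv)>2: P=P[P[:,2]<e[2]-.0135]
for z in np.arange(0,.24,.01):
    s=P[abs(P[:,2]-z)<.005]
    if len(s):print('below tip',round(z,2),len(s),s[:,:2].min(0),s[:,:2].max(0))
E
python3 g.py w6.png
```

```text
16.575 [ 0.466  -0.2549  0.2632] yaw 1.8779767778290406 [-1.0654 -0.1912 -2.4528] 0.3120721608773253
below tip 0.0 344 [-0.0034 -0.0201] [0.0111 0.0231]
below tip 0.01 1119 [-0.009  -0.0089] [0.0071 0.0112]
below tip 0.02 210 [ 0.0031 -0.0089] [0.0071 0.0109]
below tip 0.03 188 [ 0.0037 -0.0089] [0.0071 0.0107]
below tip 0.04 361 [-0.1346 -0.0096] [0.007 0.014]
below tip 0.05 369 [-0.1347 -0.0098] [0.0068 0.0142]
below tip 0.06 327 [-0.1343 -0.0097] [0.007  0.0141]
below tip 0.07 283 [-0.1348 -0.0098] [0.0068 0.0142]
below tip 0.08 306 [-0.1342 -0.0096] [0.0067 0.0142]
below tip 0.09 39 [-0.1344 -0.0098] [0.003  0.0135]
below tip 0.1 185 [-0.0051 -0.0166] [0.0032 0.0174]
below tip 0.11 103 [-0.0054 -0.016 ] [0.0022 0.0174]
below tip 0.12 63 [-0.0013 -0.0162] [0.0018 0.0168]
below tip 0.13 62 [-0.0023 -0.0163] [0.0019 0.0164]
below tip 0.14 55 [-0.0013 -0.0164] [0.0017 0.0167]
below tip 0.15 158 [-0.1338 -0.0166] [0.0016 0.0165]
below tip 0.16 195 [-0.1339 -0.0164] [0.0016 0.0161]
below tip 0.17 152 [-0.1345 -0.0167] [0.0015 0.0153]
below tip 0.18 118 [-0.134  -0.0091] [-0.1311  0.0141]
below tip 0.19 115 [-0.1337 -0.0094] [-0.131   0.0134]
below tip 0.2 100 [-0.1338 -0.0096] [-0.1305  0.0137]
below tip 0.21 881 [-0.1342 -0.025 ] [0.1873 0.0349]
below tip 0.22 1358 [ 0.098  -0.0256] [0.1896 0.035 ]
below tip 0.23 162 [ 0.098  -0.0252] [0.1923 0.0344]
```

The fork is off the hook, hanging straight with its tines 0.174 below the fingertips. Turning it and carrying it to the liner.

Call:
{"fn": "move_arm", "kwargs": {
  "moves": [0,0,-0.01,-0.18,0,0,-0.01,-0.18,0,0,0,-0.18,0,0,0,-0.18,0,0,0,-0.18]
}}

```text
t: 17.25
eef_pos: [0.4663, -0.2558, 0.2831]
eef_rot: [[-0.937, 0.35, 0.0], [0.35, 0.937, -0.0], [-0.0, -0.0, -1.0]]
ft_force: [0.0, -0.7, -2.0]
grip_width: 0.312
grasp_force: 25.0
```

Call:
{"fn": "move_arm", "kwargs": {
  "moves": [0,0,0,-0.18,0,0,0,-0.18,0,0,0,-0.01,0,0.035,0,0,0,0.04,0,0]
}}

```text
t: 17.88
eef_pos: [0.4657, -0.1803, 0.2829]
eef_rot: [[-1.0, -0.0, -0.0], [-0.0, 1.0, 0.0], [0.0, 0.0, -1.0]]
ft_force: [0.4, 0.5, -1.3]
grip_width: 0.312
grasp_force: 25.0
```

Call:
{"fn": "move_arm", "kwargs": {
  "moves": [0,0.04,0,0,0,0.04,0,0,0,0.04,0,0,0,0.04,0,0,0,0,0,0]
}}

```text
t: 18.5
eef_pos: [0.4648, -0.0191, 0.2833]
eef_rot: [[-1.0, -0.005, 0.0], [-0.005, 1.0, 0.0], [-0.0, 0.0, -1.0]]
ft_force: [0.6, -0.2, -1.9]
grip_width: 0.309
grasp_force: 25.0
```

```bash
python3 g.py w7.png
```

```text
18.5 [ 0.4648 -0.0191  0.2833] yaw -3.136495589951765 [ 0.5763 -0.1583 -1.8971] 0.3088057631166656
below tip 0.0 351 [-0.0056 -0.0189] [0.0087 0.0231]
below tip 0.01 1113 [-0.011  -0.0088] [0.0049 0.0111]
below tip 0.02 219 [ 0.0006 -0.0089] [0.0049 0.011 ]
below tip 0.03 193 [ 0.0015 -0.0089] [0.005  0.0108]
below tip 0.04 168 [ 0.0008 -0.0091] [0.0049 0.0109]
below tip 0.05 141 [ 0.0008 -0.0092] [0.0047 0.0108]
below tip 0.06 132 [ 0.0017 -0.0088] [0.0048 0.0107]
below tip 0.07 113 [ 0.0009 -0.0093] [0.0048 0.0105]
below tip 0.08 49 [ 0.0019 -0.0088] [0.0047 0.0106]
below tip 0.09 2 [ 0.0006 -0.0002] [0.0011 0.0012]
below tip 0.1 178 [-0.0065 -0.0157] [0.0009 0.0174]
below tip 0.11 115 [-0.0069 -0.0161] [0.0002 0.0175]
below tip 0.12 62 [-0.0026 -0.016 ] [-0.0003  0.0168]
below tip 0.13 58 [-0.0039 -0.0163] [-0.0005  0.0171]
below tip 0.14 56 [-0.0028 -0.0161] [-0.0004  0.0168]
below tip 0.15 54 [-0.0044 -0.0165] [-0.0005  0.0165]
below tip 0.16 49 [-0.0034 -0.0162] [-0.0005  0.0168]
below tip 0.17 19 [-0.0034 -0.0167] [-0.0006  0.0163]
below tip 0.23 366 [ 0.0543 -0.0344] [0.0594 0.0347]
```

View pics/w7.png

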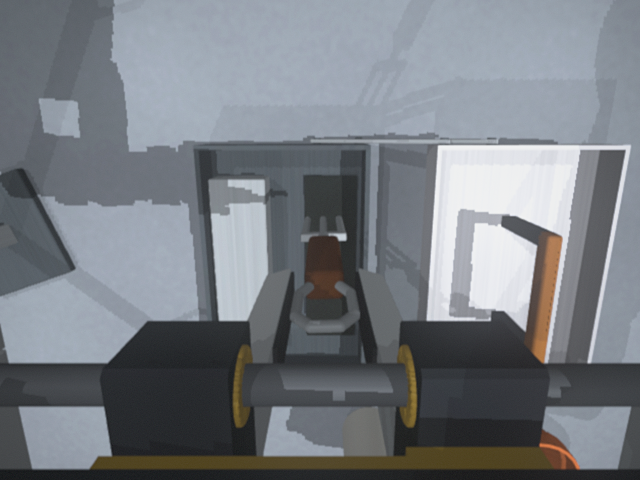

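The fork hangs at (325,260) upright above the liner (330,200), with the tin to its left and the tray open at right. Lowering to touch.

Call:
{"fn": "move_arm", "kwargs": {
  "moves": [0,0.001,0.03,0,0,0,0.03,0,0,0,0.025,0,0,0,0.01,0,0,0,0,0]
}}

```text
t: 19.18
eef_pos: [0.4649, -0.0205, 0.1881]
eef_rot: [[-1.0, -0.005, -0.0], [-0.005, 1.0, 0.0], [0.0, 0.0, -1.0]]
ft_force: [-0.2, -1.2, -1.4]
grip_width: 0.312
grasp_force: 25.0
```

Call:
{"fn": "move_arm", "kwargs": {
  "moves": [0,0,0.002,0,0,0,0.002,0,0,0,0,0]
}}

```text
t: 19.55
eef_pos: [0.4649, -0.02, 0.1842]
eef_rot: [[-1.0, -0.006, 0.0], [-0.006, 1.0, -0.0], [-0.0, -0.0, -1.0]]
ft_force: [0.1, 0.6, -1.7]
grip_width: 0.314
grasp_force: 25.0
```

Call:
{"fn": "move_arm", "kwargs": {
  "moves": [0,0,0.002,0,0,0,0.001,0,0,0,0,0],
  "newtons": 15
}}

```text
t: 19.92
eef_pos: [0.465, -0.02, 0.1812]
eef_rot: [[-1.0, -0.006, 0.0], [-0.006, 1.0, -0.0], [-0.0, -0.0, -1.0]]
ft_force: [-0.1, 0.1, 0.6]
grip_width: 0.309
grasp_force: 15.0
```

Call:
{"fn": "move_arm", "kwargs": {
  "moves": [-0.01,0,0.0005,0,-0.01,0,0.001,0,-0.0096,0,0.002,0,-0.0096,0,0.002,0,-0.0092,0,0.0022,0],
  "newtons": 12
}}

```text
t: 20.55
eef_pos: [0.5145, -0.0197, 0.1735]
eef_rot: [[-1.0, -0.006, 0.001], [-0.006, 1.0, -0.0], [-0.001, -0.0, -1.0]]
ft_force: [1.7, -1.1, 4.6]
grip_width: 0.314
grasp_force: 12.0
```

```bash
python3 g.py w8.png 1
```

```text
20.55 [ 0.5145 -0.0197  0.1735] yaw -3.135362567723339 [ 1.7228 -1.145   4.6112] 0.31363251578151974
below tip 0.0 878 [-0.0017 -0.0205] [0.0112 0.0236]
below tip 0.01 823 [-0.0046 -0.0088] [0.0142 0.0113]
below tip 0.02 390 [ 0.0097 -0.009 ] [0.0168 0.0108]
below tip 0.03 330 [ 0.0128 -0.0092] [0.0196 0.0107]
below tip 0.04 289 [ 0.0162 -0.0091] [0.0222 0.0105]
below tip 0.05 262 [ 0.018  -0.0092] [0.0246 0.0107]
below tip 0.06 244 [ 0.0213 -0.0093] [0.0276 0.0105]
below tip 0.07 161 [ 0.0236 -0.0094] [0.0295 0.0102]
below tip 0.08 18 [ 0.0277 -0.0021] [0.0289 0.0032]
below tip 0.09 76 [ 0.0268 -0.0036] [0.0315 0.0047]
below tip 0.1 457 [ 0.0247 -0.0165] [0.0337 0.0175]
below tip 0.11 117 [ 0.0311 -0.0164] [0.036  0.0173]
below tip 0.12 891 [ 0.0321 -0.0347] [0.1092 0.035 ]
below tip 0.13 262 [ 0.0354 -0.0347] [0.1146 0.0349]
below tip 0.14 421 [ 0.0371 -0.0347] [0.115 0.035]
below tip 0.15 263 [ 0.0412 -0.0346] [0.1159 0.035 ]
below tip 0.16 136 [ 0.0443 -0.0346] [0.1163 0.0348]
```

The fork pivots as planned (15°, tines staying put). Continuing.

Call:
{"fn": "move_arm", "kwargs": {
  "moves": [-0.0154,0,0.005,0,-0.015,0,0.0063,0,-0.0143,0,0.0076,0,-0.0136,0,0.0089,0]
}}

```text
t: 21.1
eef_pos: [0.5725, -0.0192, 0.1451]
eef_rot: [[-1.0, -0.006, 0.0], [-0.006, 1.0, 0.0], [-0.0, 0.0, -1.0]]
ft_force: [0.3, 0.5, -0.2]
grip_width: 0.308
grasp_force: 12.0
```

Call:
{"fn": "move_arm", "kwargs": {
  "moves": [-0.0128,0,0.01,0,-0.0119,0,0.011,0,-0.0108,0,0.0121,0,0,0,0,0],
  "newtons": 8
}}

```text
t: 21.6
eef_pos: [0.6069, -0.019, 0.1109]
eef_rot: [[-1.0, -0.006, -0.002], [-0.006, 1.0, 0.0], [0.002, 0.0, -1.0]]
ft_force: [-0.5, -0.1, -0.9]
grip_width: 0.288
grasp_force: 8.0
```

```bash
python3 g.py w9.png 1
```

```text
21.6 [ 0.6069 -0.019   0.1109] yaw -3.1353620863480542 [-0.5307 -0.0839 -0.8503] 0.28845759100394786
below tip 0.0 1921 [ 0.0024 -0.0192] [0.0432 0.0222]
below tip 0.01 1398 [ 0.0256 -0.01  ] [0.0554 0.0124]
below tip 0.02 1248 [ 0.0382 -0.0103] [0.0694 0.0124]
below tip 0.03 1034 [ 0.0515 -0.0103] [0.0778 0.0122]
below tip 0.04 290 [ 0.0642 -0.0104] [0.0849 0.0119]
below tip 0.05 843 [ 0.0787 -0.0082] [0.1059 0.0167]
below tip 0.06 1277 [-0.1586 -0.0215] [0.119 0.035]
below tip 0.07 1011 [-0.1688 -0.021 ] [0.1332 0.0349]
below tip 0.08 1006 [-0.1766 -0.021 ] [0.1465 0.035 ]
below tip 0.09 778 [-0.1792 -0.021 ] [0.1487 0.035 ]
below tip 0.1 127 [-0.1771 -0.0152] [0.1405 0.0346]
```

Call:
{"fn": "move_arm", "kwargs": {
  "moves": [-0.0015,0,0.0125,0,-0.0015,0,0.0125,0,-0.0015,0,0.0125,0,-0.0015,0,0.0125,0]
}}

```text
t: 22.15
eef_pos: [0.613, -0.019, 0.0614]
eef_rot: [[-1.0, -0.006, -0.0], [-0.006, 1.0, 0.0], [0.0, 0.0, -1.0]]
ft_force: [-0.9, 0.6, 0.4]
grip_width: 0.006
grasp_force: 0.0
```

```bash
python3 g.py w10.png 1
```

```text
22.15 [ 0.613  -0.019   0.0614] yaw -3.1354400422083253 [-0.8699  0.6284  0.4198] 0.0064659580345353745
below tip 0.0 85 [-0.0091 -0.0057] [0.0087 0.0083]
below tip 0.02 1 [-0.057   0.0013] [-0.057   0.0013]
below tip 0.03 1633 [-0.058   0.0013] [0.0758 0.027 ]
below tip 0.04 7937 [-0.058  -0.0098] [0.136 0.035]
below tip 0.05 89 [-0.0579 -0.0099] [0.1357 0.025 ]
```

The grip slipped off the loop late in the lay-down. I need to see how the fork lies.

Call:
{"fn": "move_arm", "kwargs": {
  "moves": [0,0,-0.05,0,0,0,-0.05,0,0,0,-0.05,0,0,0,0,0],
  "jaw": 0
}}

```text
t: 22.7
eef_pos: [0.6144, -0.0191, 0.2166]
eef_rot: [[-1.0, -0.006, 0.007], [-0.006, 1.0, -0.001], [-0.007, -0.001, -1.0]]
ft_force: [-0.7, -0.1, -0.9]
grip_width: 0.395
grasp_force: 0.0
```

Run:
```python
from h import *
np.set_printoptions(precision=4,suppress=True)
c,p,d=snap('wrist','w11.png')
P=cloud(c,d,np.ones(d.shape,bool))
B=P[(P[:,0]>.412)&(P[:,0]<.668)&(P[:,1]>-.078)&(P[:,1]<.022)&(P[:,2]<.09)]
for x in np.arange(.415,.67,.01):
    s=B[(abs(B[:,0]-x)<.003)]; f=s[s[:,2]>.0125]
    print(round(x,3),len(f),(f[:,1].min(),f[:,1].max(),f[:,2].max()) if len(f) else '')
```

```text
0.415 0 
0.425 0 
0.435 0 
0.445 39 (np.float64(-0.029400661984424495), np.float64(-0.00028601760669397236), np.float64(0.021622029104755636))
0.455 161 (np.float64(-0.032908047960206924), np.float64(0.0008178794863533262), np.float64(0.02200801055184498))
0.465 162 (np.float64(-0.032076209317501034), np.float64(0.0018351366942434971), np.float64(0.022697532836897738))
0.475 155 (np.float64(-0.030361086453818034), np.float64(0.0029118996243975813), np.float64(0.02277849680545524))
0.485 160 (np.float64(-0.029493222462996217), np.float64(0.004008094077995024), np.float64(0.022667026900664466))
0.495 148 (np.float64(-0.02864868909619317), np.float64(0.00514008364352694), np.float64(0.023629964915166224))
0.505 199 (np.float64(-0.02774234673026682), np.float64(0.00609724590372181), np.float64(0.023246399398040074))
0.515 117 (np.float64(-0.026798394446009625), np.float64(-0.0006980947379499579), np.float64(0.023615557093515205))
0.525 68 (np.float64(-0.013250314799514946), np.float64(-0.004133647962408251), np.float64(0.02360307315431498))
0.535 105 (np.float64(-0.016787307877405306), n
[... 724 characters left out ...]
2706775619377333))
0.605 127 (np.float64(-0.010647705638785303), np.float64(0.009404176058424779), np.float64(0.027180976937019152))
0.615 69 (np.float64(-0.012337596472036538), np.float64(0.015639183839373186), np.float64(0.021127865615074792))
0.625 65 (np.float64(-0.013256406666415047), np.float64(0.016964695590734536), np.float64(0.021090347387196562))
0.635 63 (np.float64(-0.012205370017634916), np.float64(0.01722082860411114), np.float64(0.02114061829565228))
0.645 74 (np.float64(-0.011107042214344446), np.float64(0.01732625110583572), np.float64(0.0216515901297189))
0.655 31 (np.float64(-0.004087712350382822), np.float64(0.011714705760836518), np.float64(0.020574002644398126))
0.665 0
```

View pics/w11.png

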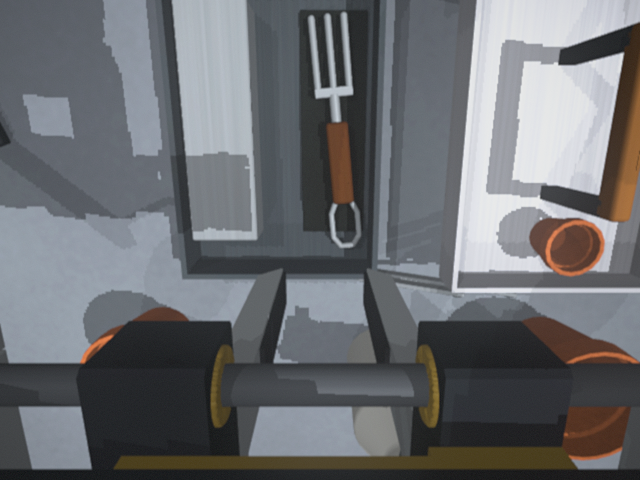

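The view shows the fork flat on the liner: tines at (330,50), handle (340,160), loop (345,225), all in the free half. It slipped out late, though. I'll take it by the handle, lift it slightly, straighten and set it down properly centred.

Call:
{"fn": "move_arm", "kwargs": {
  "moves": [0,0,0,-0.09,0.0254,0.0093,0.03,0,0.0254,0.0092,0.03,0,0,0,0.05,0,0,0,0.04,0],
  "jaw": -0.42
}}

```text
t: 23.38
eef_pos: [0.5593, -0.0053, 0.0594]
eef_rot: [[-0.995, -0.096, -0.003], [-0.096, 0.995, 0.0], [0.003, 0.0, -1.0]]
ft_force: [0.7, -1.0, 0.7]
grip_width: 0.293
grasp_force: 0.0
```

Call:
{"fn": "move_arm", "kwargs": {
  "moves": [0,0,0,0]
}}

```text
t: 23.5
eef_pos: [0.5585, -0.0054, 0.059]
eef_rot: [[-0.995, -0.096, -0.007], [-0.096, 0.995, 0.001], [0.007, 0.001, -1.0]]
ft_force: [-0.1, 0.1, 0.0]
grip_width: 0.291
grasp_force: 0.0
```

Run:
```python
from h import *
np.set_printoptions(precision=4,suppress=True)
o=bot.get_obs();e=np.array(o['eef_pos']);R=np.array(o['eef_rot']);print(o['t'],e,'yaw',np.arctan2(R[1,0],R[0,0]),o['ft_force'],o['grip_width'])
c,p,d=snap('wrist')
P=cloud(c,d,np.ones(d.shape,bool))
L=(P-e)@R
h=L[(P[:,2]>.0235)&(P[:,2]<.035)&(abs(L[:,1])<.025)&(abs(L[:,0])<.1)]
print(len(h),h.min(0),h.max(0),cv2.minAreaRect(h[:,:2].astype(np.float32)))
wl=L[(P[:,2]>.045)&(P[:,2]<.054)&(L[:,1]>.01)&(L[:,1]<.05)&(abs(L[:,0])<.08)];print('wall',np.percentile(wl[:,1],[1,50]) if len(wl) else '')
```

```text
23.5 [ 0.5585 -0.0054  0.059 ] yaw -3.045402524882809 [-0.1074  0.0575  0.0203] 0.29062275926512454
4014 [-0.1    -0.0096  0.0234] [0.0369 0.0227 0.0357] ((-0.03249410167336464, 0.002489069476723671), (0.026578258723020554, 0.13860160112380981), 83.01754760742188)
wall [0.0242 0.036 ]
```

Call:
{"fn": "move_arm", "kwargs": {
  "moves": [0,0,0.02,0,0,0,0.015,0,0,0,0.006,0,0,0,0.004,0,0,0,0,0]
}}

```text
t: 24.18
eef_pos: [0.5609, -0.0055, 0.0177]
eef_rot: [[-0.995, -0.096, 0.0], [-0.096, 0.995, 0.0], [-0.0, -0.0, -1.0]]
ft_force: [-0.3, -0.0, -0.8]
grip_width: 0.293
grasp_force: 0.0
```

Call:
{"fn": "move_arm", "kwargs": {
  "moves": [0,0,0,0,0,0,0,0,0,0,0,0],
  "jaw": -1,
  "newtons": 30
}}

```text
t: 24.55
eef_pos: [0.561, -0.0055, 0.0179]
eef_rot: [[-0.995, -0.096, 0.001], [-0.096, 0.995, -0.0], [-0.001, -0.0, -1.0]]
ft_force: [-0.3, -0.4, 4.0]
grip_width: 0.207
grasp_force: 30.0
```

Call:
{"fn": "move_arm", "kwargs": {
  "moves": [0,0,0,0,0,0,0,0,0,0,0.004,0],
  "jaw": -0.45
}}

```text
t: 24.92
eef_pos: [0.5608, -0.0055, 0.0134]
eef_rot: [[-0.995, -0.096, 0.0], [-0.096, 0.995, 0.0], [-0.0, -0.0, -1.0]]
ft_force: [-0.1, -0.7, -0.2]
grip_width: 0.275
grasp_force: 0.0
```

Call:
{"fn": "move_arm", "kwargs": {
  "moves": [0,0,0,0,0,0,0,0,0,0,0,0],
  "jaw": -1
}}

```text
t: 25.3
eef_pos: [0.5607, -0.0055, 0.0134]
eef_rot: [[-0.995, -0.096, -0.0], [-0.096, 0.995, 0.0], [0.0, 0.0, -1.0]]
ft_force: [0.3, 0.5, -2.2]
grip_width: 0.206
grasp_force: 30.0
```

Call:
{"fn": "move_arm", "kwargs": {
  "moves": [0,0,-0.004,0,0,-0.004,-0.004,0.03,0,-0.004,0,0.03,0,-0.003,0,0.02,0,0,0,0]
}}

```text
t: 25.92
eef_pos: [0.5614, -0.0168, 0.0213]
eef_rot: [[-1.0, -0.015, -0.0], [-0.015, 1.0, 0.0], [0.0, 0.0, -1.0]]
ft_force: [0.4, 0.9, -2.2]
grip_width: 0.207
grasp_force: 30.0
```

```bash
cat > k.py <<'E'
from h import *
import sys
np.set_printoptions(precision=4,suppress=True)
o=bot.get_obs();print(o['t'],o['eef_pos'],o['ft_force'],o['grip_width'])
c,p,d=snap('wrist',sys.argv[1])
P=cloud(c,d,np.ones(d.shape,bool))
B=P[(P[:,0]>.412)&(P[:,0]<.668)&(P[:,1]>-.07)&(P[:,1]<.022)&(P[:,2]<.08)]
for x in np.arange(.415,.67,.02):
    s=B[(abs(B[:,0]-x)<.003)]; f=s[s[:,2]>.0125]
    print(round(x,3),len(f),np.r_[f[:,1].min(),f[:,1].max(),np.median(f[:,2])] if len(f) else '')
E
python3 k.py w13.png
```

```text
25.925 [ 0.5614 -0.0168  0.0213] [ 0.3609  0.9329 -2.201 ] 0.20688050040923808
0.415 0 
0.435 0 
0.455 726 [-0.0341 -0.0005  0.028 ]
0.475 652 [-0.0338 -0.      0.0282]
0.495 612 [-0.0332  0.0003  0.0282]
0.515 484 [-0.0332  0.0007  0.0289]
0.535 566 [-0.0252 -0.0061  0.0307]
0.555 4016 [-0.0375  0.0067  0.0544]
0.575 502 [-0.0246 -0.005   0.0337]
0.595 290 [-0.0245 -0.0049  0.0337]
0.615 0 
0.635 194 [-0.0288  0.0012  0.0281]
0.655 78 [-0.022  -0.0052  0.0282]
```

The fork is held 8 mm up, level and straight along the liner. Setting it down gently and releasing.

Call:
{"fn": "move_arm", "kwargs": {
  "moves": [0,0,0.003,0,0,0,0.003,0,0,0,0.002,0,0,0,0.0005,0,0,0,0,0]
}}

```text
t: 26.6
eef_pos: [0.5615, -0.0164, 0.013]
eef_rot: [[-1.0, -0.016, 0.0], [-0.016, 1.0, 0.0], [-0.0, 0.0, -1.0]]
ft_force: [0.2, -0.9, -1.4]
grip_width: 0.212
grasp_force: 30.0
```

Call:
{"fn": "move_arm", "kwargs": {
  "moves": [0,0,0,0,0,0,0,0,0,0,-0.01,0,0,0,-0.03,0,0,0,-0.05,0],
  "jaw": -0.42
}}

```text
t: 27.22
eef_pos: [0.5608, -0.0164, 0.1036]
eef_rot: [[-1.0, -0.016, -0.002], [-0.016, 1.0, 0.0], [0.002, 0.0, -1.0]]
ft_force: [1.0, -0.2, 0.2]
grip_width: 0.292
grasp_force: 0.0
```

Call:
{"fn": "move_arm", "kwargs": {
  "moves": [0,0,-0.06,0,0,0,-0.06,0,0,0,-0.04,0,0,0,0,0],
  "jaw": 1
}}

```text
t: 27.72
eef_pos: [0.5623, -0.0165, 0.2669]
eef_rot: [[-1.0, -0.016, 0.006], [-0.016, 1.0, -0.001], [-0.006, -0.001, -1.0]]
ft_force: [0.6, -0.2, -0.5]
grip_width: 0.678
grasp_force: 0.0
```

```bash
python3 k.py w14.png
python3 - <<'E'
from h import *
c,p,d=snap('wrist');P=cloud(c,d,np.ones(d.shape,bool))
hb=P[(P[:,2]>.115)&(P[:,2]<.145)&(abs(P[:,1]-.18)<.04)&(abs(P[:,0]-.54)<.1)]
print(len(hb),cv2.minAreaRect(hb[hb[:,2]>.13][:,:2].astype(np.float32)),np.percentile(hb[:,2],[50,95]))
E
```

```text
27.725 [ 0.5623 -0.0165  0.2669] [ 0.6165 -0.155  -0.4733] 0.6777443465708762
0.415 0 
0.435 0 
0.455 103 [-0.0336 -0.001   0.0198]
0.475 105 [-0.0336 -0.0005  0.02  ]
0.495 100 [-0.0324  0.      0.0199]
0.515 77 [-0.0322  0.0003  0.0207]
0.535 76 [-0.0246 -0.0065  0.0226]
0.555 111 [-0.0243 -0.005   0.0253]
0.575 94 [-0.0241 -0.0046  0.0254]
0.595 94 [-0.0239 -0.0052  0.0253]
0.615 52 [-0.0271 -0.0001  0.0195]
0.635 50 [-0.0281  0.0014  0.0192]
0.655 43 [-0.021  -0.005   0.0199]
4438 ((0.5386728048324585, 0.17839722335338593), (0.12347490340471268, 0.015221916139125824), 0.39063870906829834) [0.13609651 0.13801152]
```

Call:
{"fn": "move_arm", "kwargs": {
  "moves": [0.005,0.05,0,0.009,0.005,0.05,0,0,0.005,0.05,0,0,0.004,0.045,0,0,0,0,0.03,0]
}}

```text
t: 28.45
eef_pos: [0.5403, 0.181, 0.2326]
eef_rot: [[-1.0, -0.011, 0.001], [-0.011, 1.0, 0.001], [-0.001, 0.001, -1.0]]
ft_force: [-0.4, 0.4, 0.1]
grip_width: 1.001
grasp_force: 0.0
```

Call:
{"fn": "move_arm", "kwargs": {
  "moves": [0,0,0.04,0,0,0,0.04,0,0,0,0.035,0,0,0,0.01,0,0,0,0,0]
}}

```text
t: 29.08
eef_pos: [0.5404, 0.1783, 0.1077]
eef_rot: [[-1.0, -0.007, -0.001], [-0.007, 1.0, -0.0], [0.001, -0.0, -1.0]]
ft_force: [0.4, 0.8, 0.1]
grip_width: 1.002
grasp_force: 0.0
```

Call:
{"fn": "move_arm", "kwargs": {
  "moves": [0,0,0,0,0,0,0,0,0,0,0,0,0,0,0,0,0,0,0,0],
  "jaw": -1,
  "newtons": 30
}}

```text
t: 29.7
eef_pos: [0.5407, 0.1783, 0.108]
eef_rot: [[-1.0, -0.007, 0.0], [-0.007, 1.0, 0.0], [-0.0, 0.0, -1.0]]
ft_force: [0.5, -0.4, 0.1]
grip_width: 0.506
grasp_force: 0.0
```

Call:
{"fn": "move_arm", "kwargs": {
  "moves": [0,0,0,0,0,0,0,0,0,0,0,0,0,0,0,0,0,0,0,0]
}}

```text
t: 30.32
eef_pos: [0.5406, 0.1776, 0.1079]
eef_rot: [[-1.0, -0.007, -0.0], [-0.007, 1.0, -0.001], [0.0, -0.001, -1.0]]
ft_force: [-0.4, -5.9, 1.3]
grip_width: 0.146
grasp_force: 30.0
```

Call:
{"fn": "move_arm", "kwargs": {
  "moves": [0,-0.0057,-0.0109,0,0,-0.0067,-0.0103,0,0,-0.0076,-0.0096,0,0,-0.0084,-0.0089,0]
}}

```text
t: 30.82
eef_pos: [0.5406, 0.1498, 0.1473]
eef_rot: [[-1.0, -0.007, -0.001], [-0.007, 1.0, 0.0], [0.001, 0.0, -1.0]]
ft_force: [5.6, 2.5, -12.5]
grip_width: 0.145
grasp_force: 30.0
```

Call:
{"fn": "move_arm", "kwargs": {
  "moves": [0,-0.0092,-0.0081,0,0,-0.0099,-0.0073,0,0,-0.0105,-0.0063,0,0,-0.011,-0.0054,0,0,-0.0115,-0.0043,0]
}}

```text
t: 31.45
eef_pos: [0.541, 0.0981, 0.1789]
eef_rot: [[-1.0, -0.008, -0.0], [-0.008, 1.0, 0.001], [0.0, 0.001, -1.0]]
ft_force: [4.7, 4.6, -9.9]
grip_width: 0.151
grasp_force: 30.0
```

Call:
{"fn": "move_arm", "kwargs": {
  "moves": [0,-0.0118,-0.0033,0,0,-0.0121,-0.0022,0,0,-0.0122,-0.0011,0,0,-0.0123,0,0,0,-0.0122,0.0011,0]
}}

```text
t: 32.08
eef_pos: [0.5416, 0.0376, 0.1847]
eef_rot: [[-1.0, -0.008, 0.0], [-0.008, 1.0, 0.002], [-0.0, 0.002, -1.0]]
ft_force: [3.3, 6.4, -6.3]
grip_width: 0.145
grasp_force: 30.0
```

Call:
{"fn": "move_arm", "kwargs": {
  "moves": [0,-0.0121,0.0022,0,0,-0.0118,0.0033,0,0,-0.0114,0.0044,0,0,-0.011,0.0054,0,0,-0.0105,0.0064,0]
}}

```text
t: 32.7
eef_pos: [0.5421, -0.0196, 0.1631]
eef_rot: [[-1.0, -0.007, 0.0], [-0.007, 1.0, 0.001], [-0.0, 0.001, -1.0]]
ft_force: [0.6, 5.9, -0.9]
grip_width: 0.146
grasp_force: 30.0
```

Call:
{"fn": "move_arm", "kwargs": {
  "moves": [0,-0.0098,0.0073,0,0,-0.0091,0.0082,0,0,-0.0084,0.009,0]
}}

```text
t: 33.08
eef_pos: [0.5423, -0.0477, 0.138]
eef_rot: [[-1.0, -0.007, 0.0], [-0.007, 1.0, -0.0], [-0.0, -0.0, -1.0]]
ft_force: [-0.3, 2.1, 2.6]
grip_width: 0.148
grasp_force: 30.0
```

Call:
{"fn": "move_arm", "kwargs": {
  "moves": [0,-0.0075,0.0097,0,0,-0.006,0.009,0,0,0,0,0]
}}

```text
t: 33.45
eef_pos: [0.5423, -0.0615, 0.1185]
eef_rot: [[-1.0, -0.007, -0.0], [-0.007, 1.0, -0.001], [0.0, -0.001, -1.0]]
ft_force: [4.1, -7.7, -5.9]
grip_width: 0.146
grasp_force: 30.0
```

Call:
{"fn": "move_arm", "kwargs": {
  "moves": [0,-0.001,0.003,0,0,0,0.002,0,0,0,0,0]
}}

```text
t: 33.83
eef_pos: [0.5432, -0.0617, 0.1175]
eef_rot: [[-1.0, -0.007, 0.003], [-0.007, 1.0, -0.001], [-0.003, -0.001, -1.0]]
ft_force: [-12.8, -0.7, 32.6]
grip_width: 0.144
grasp_force: 30.0
```

The tray is pressed home (33 N reaction). Easing off, opening, rising and checking.

Call:
{"fn": "move_arm", "kwargs": {
  "moves": [0,0,-0.003,0,0,0,0,0,0,0,0,0,0,0,0,0],
  "jaw": 0.2
}}

```text
t: 34.33
eef_pos: [0.5422, -0.0613, 0.1172]
eef_rot: [[-1.0, -0.007, -0.001], [-0.007, 1.0, 0.0], [0.001, 0.0, -1.0]]
ft_force: [-0.0, 1.0, 0.3]
grip_width: 0.533
grasp_force: 0.0
```

Call:
{"fn": "move_arm", "kwargs": {
  "moves": [0,0,-0.01,0,0,0,-0.05,0,0,0,-0.06,0,0,0,-0.06,0,0,0,0,0]
}}

```text
t: 34.95
eef_pos: [0.5434, -0.0615, 0.3029]
eef_rot: [[-1.0, -0.007, 0.008], [-0.007, 1.0, -0.001], [-0.008, -0.002, -1.0]]
ft_force: [-0.0, -0.5, -1.2]
grip_width: 0.599
grasp_force: 0.0
```

Run:
```python
from h import *
np.set_printoptions(precision=4,suppress=True)
o=bot.get_obs();print(o['t'],o['eef_pos'])
c,p,d=snap('wrist');P=cloud(c,d,np.ones(d.shape,bool))
hb=P[(P[:,2]>.131)&(P[:,2]<.16)&(np.linalg.norm(P[:,:2]-[.54,-.06],axis=1)<.1)]
print(len(hb),cv2.minAreaRect(hb[:,:2].astype(np.float32)),np.percentile(hb[:,2],[50,90]))
rm=P[(abs(P[:,0]-.54)<.08)&(P[:,2]>.085)&(P[:,2]<.1)];print('rim z',np.median(rm[:,2]))
snap('scene','s2.png')
```

```text
34.95 [ 0.5434 -0.0615  0.3029]
2262 ((0.5404754281044006, -0.060034893453121185), (0.12358162552118301, 0.013551776297390461), 0.23861831426620483) [0.1471 0.1482]
rim z 0.09206941913201896
```

View pics/s2.png

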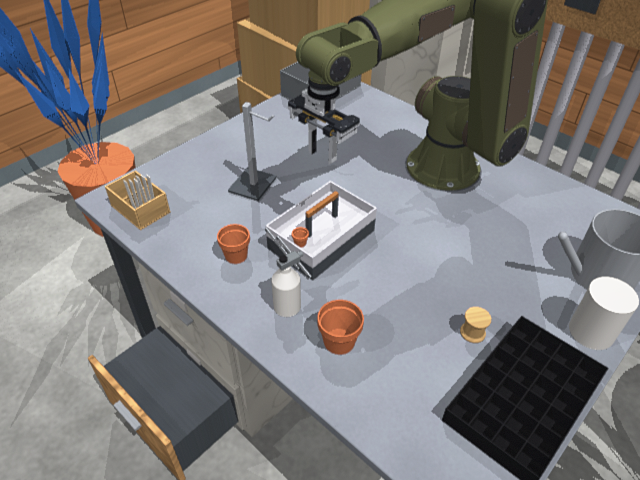

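The picture shows the tray back home at (320,225), with handle and rim heights as at the start. The little pot is in it at (299,236), the hook at (262,115) is empty, and all the standing things are upright. The gripper is clear of everything.

```bash
python3 -c "
from rig import bot
print(bot.close_job())"
```

```text
the job is handed in; nothing more can be done
None
```

The job is handed in with everything in place, except that the "without dropping it" condition was not cleanly met: the fork's loop slipped out of the fingers as I tilted it down, so it fell the last few centimetres onto the liner. I picked it up again by the handle and set it down flat and centred. The tray is fully home, the little pot is still in it and nothing was knocked over; the clock read about 35 s of the 72 s.

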